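# Free the rusted bolt of a carrying box and open its hatch

## Task

The owner of this small-animal carrying box cannot open it: the slide bolt on its top hatch has rusted up. Work the bolt loose with short back-and-forth strokes rather than forcing it (the box must not be dragged about on the table), draw it fully back, then swing the hatch up until it stands open, nearly upright, and leave it standing. Leave the other things on the table alone.

Things in the scene. Friction and masses are not known exactly. Their poses are not given: they have to be found in the camera images.
- box: Plywood carrying box, 300 mm deep (x), 400 mm wide (y), 150 mm high, about 6 kg, loose on rubber feet (it begins to slide when pushed or pulled with some 30 to 60 N). Origin: centre of its underside. Its x runs from the fixed front rail (75 mm deep, with the keeper) across the hatch to the hinge; y along the hinge line; z up.
- hatch_hinge (a point): Middle of the hatch's hinge line, on the box's top face, 150 mm above the table and 121 mm from the box's middle; axes of the box. The hatch is a 12 mm board flush with the top face: it reaches from this line to x = -194 mm, y from -170 to +170 mm.
- keeper (a point): Foot of the keeper, the rusty strap (24 mm high) on the front rail that takes the bolt's nose: on the box's top face, on the bolt's line, at x = -207 mm, y = +60 mm of hatch_hinge. The bolt's nose leaves it when drawn by about 0.025.
- bolt (a joint): How far (m) the barrel bolt is drawn: 0 fully shot, 0.045 at its stop; it slides along the box's x, drawing is towards the hinge (+x). Rusted: drags with about 7 N and stops dead at about 0.012; pulling harder is no help. Pushed back 6 to 10 mm and drawn again it comes some 8 mm farther and stops dead again; after three such stops (the last at about 0.028) and one more push back it runs freely (3 N).
- bolt_knob (a point): On the axis of the bolt's upright knob, 47 mm above the hatch's face; moves with the bolt. The knob is a rusty round stub, 14 mm across over its upper 32 mm, top 64 mm above the hatch; its line is 60 mm to the +y side of the box's middle. The 12 mm rod runs under it (axis 11 mm up), through two guide straps 22 mm high before and behind it. Axes of the hatch.
- hatch (a joint): Opening angle (rad) of the hatch: 0 shut, 1.57 upright, 1.8 at its stop beyond. The edge at the front rail swings up and over towards the hinge. The hinge is stiff: lifting at the handle takes about 9 N, and once raised by 0.7 rad the hatch stays where it is left. While the bolt is in the keeper the hatch cannot be lifted.
- handle_grip (a point): Middle of the hatch's steel handle; moves with the hatch. A round bar, 12 mm thick, 100 mm long, along y, its axis 35 mm off the hatch's face, on a post at each end. Shut, it is at x = -174 mm, y = -70 mm of hatch_hinge (20 mm from the hatch's free edge), 185 mm above the table. Axes of the hatch: x towards the hinge, y along the bar, z out of its face.
- parts_tray: Bystander: open red compartment tray, 160 x 240 x 35 mm, origin at the centre of its underside.
- tape_roll: Bystander: grey roll of tape lying flat, 104 mm in diameter, 48 mm high, origin at the centre of its underside.
- oil_can: Bystander: upright can, 58 mm in diameter, 170 mm high, origin at the centre of its underside.
- driver: Bystander: screwdriver lying on the table, 210 mm long, origin at its middle on the table.

How it is judged (in metres and radians):
On the way:
1. the bolt is worked loose and drawn fully back, the hatch still shut (value of joint bolt above 0.038 m and value of joint hatch below 0.15 rad), for 0.2 s.
At the end, for the whole second after the job is handed in: The bolt is drawn back by at least 38 of its 45 mm, the hatch stands still, open by more than 1.2 rad (69 degrees), and the box stands within 30 mm of where it was (value of joint bolt above 0.038 m and value of joint hatch above 1.2 rad and velocity of joint hatch between -0.05 and 0.05 rad/s and distance of hatch_hinge from where it was at the start of the episode below 0.03 m); the robot touches nothing.
It fails at once if the box is dragged by more than 30 mm (distance of hatch_hinge from where it was at the start of the episode above 0.03 m).
It fails at once if a bystander is disturbed (moved by more than 30 mm) (distance of any of parts_tray, tape_roll, oil_can, driver from where it was at the start of the episode above 0.03 m).
It also fails if it takes over 67 s, if anything falls off the work surface, if the arm or the gripper's body presses on something with over 40 N, if the wrist force passes 120 N, or if a joint passes its speed limit or range.

## Robot

A 6-joint arm with a two-finger parallel gripper is mounted at the origin on the work surface. World frame = base frame: x ahead of the robot, y to its left, z up, the work surface at z = 0. Lengths are in mm, angles in rad, forces in N, time in s.
With the tool pointing down it reaches from about 275 to 825 mm from the base axis. Payload 5.2 kg.
Tool frame: the origin (TCP) lies at the very end of the fingers, on their centre line; the grasp point (between the pads) lies 19 mm behind it; z points along the fingers, y is the line along which they close (so a half turn about z gives the same grasp; the last joint's range is limited). The gripper opens to 93 mm and grips with 3 to 60 N. Pads are 15 mm wide; open, the fingers measure 128 mm over their backs; the gripper's body (75 mm by 188 mm) begins 65 mm behind the grasp point.
Start: joints at [-0.203, 0.259, 1.535, -0, 1.348, -0.203], TCP at [550.005, 0.023, 218.653] pointing down, gripper open.
Joint ranges: [-3.14, 3.14], [-0.91, 2.08], [0.19, 2.58], [-1.22, 4.36], [0.22, 2.71], [-3.12, 3.12]. Speed limits (rad/s): [2.57, 2.57, 3.14, 3.14, 3.14, 3.14].

## Interface

Orientations are given as [roll, pitch, yaw] about the fixed x, y, z axes, in that order (R = Rz(yaw) Ry(pitch) Rx(roll)).
In Python, from bench import robot gives the robot as it stands. The module is installed in compiled form; this text tells all that it offers. Calls block until the motion is done:
- robot.move_ptp(position, orientation): joint-space move of the TCP to a pose.
- robot.move_linear(position, ori=None, speed=150, f_stop=None): straight line of the TCP; ori=None keeps the orientation; speed is the mean speed in mm/s. With f_stop (N) it stops when the force on the tool has changed by that much, and returns True; else False.
- robot.move_j(angles): joint-space move.
- robot.move_gripper(opening): opening from 0.0 (shut) to 1.0 (fully open); the grip force is fixed at half the most; returns when the fingers have stopped.
- robot.sleep(seconds).
- robot.inverse_kinematics(position, orientation): joint angles nearest the present ones, or None.
- robot.get_image(name): name is "scene" or "side" or "wrist"; returns a dict with "img" (480x640x3 uint8, blue, green, red), "fovy" (degrees; the focal length in pixels is half the picture's height over the tangent of half this angle, whatever the lens; pixels are square), "cx", "cy" (the principal point, pixels), "k1" (the pictures are not rectified: a ray, as slopes to the right and down, at radius r is drawn at 1 + k1 r^2 times it, then the intrinsics apply), "eye" and "orientation" of the camera in the world. Camera axes: x right, y down, z forward; pixel columns grow to the right and rows downward; lengths in mm; the calibration is good to about 2 mm. A picture is of the moment at which its call begins. There is no depth.
A pose or a line that the arm cannot do raises robot.MotionError and nothing moves.
- robot.hand_in(): hands the job in; it is judged then, once.
Readings, each from a call of its own:
- robot.current_t(): time.
- robot.current_qpos(): joint angles.
- robot.current_joint_vel(): joint speeds.
- robot.current_joint_efforts(): joint torques, N m.
- robot.current_tcp_pos(): TCP position.
- robot.current_eef_rot(): TCP orientation.
- robot.current_contact_force(): force on the tool from outside, world axes, zero at the start.
- robot.current_ft_torque(): the same for the moment, N m.
- robot.current_gripper_width(): opening from 0.0 (shut) to 1.0 (fully open).
- robot.current_finger_force(): force on a finger pad.
Only numpy, scipy, OpenCV 4.12 (cv2) and the standard library are available. Lean on these libraries where they do the work, as an engineer would, in place of code of your own. Each camera call takes 0.05 s, during which the arm holds its last target. There are 200 camera calls.

## Working session

There is one attempt and no reset: what is moved stays moved. The work goes in short steps, each a Python script; the robot and the scene stay as the last script left them, time stands still between calls to the robot, and variables do not carry over. Pictures are saved under pics/ and viewed, at most 10 in all, crops included, and the job is handed in when it is done.

```bash
mkdir -p pics; python3 - <<'E'
from bench import robot
import cv2
for n in("scene","side","wrist"):
    d=robot.get_image(n); cv2.imwrite(f"pics/{n}0.png",d["img"]); print(n,{k:v for k,v in d.items() if k!="img"})
print(robot.current_t())
E
```

```text
scene {'fovy': 52.502073386384396, 'cx': 317.1918353940551, 'cy': 245.26182570867454, 'k1': 0.02082544326762202, 'eye': array([1243.68320732,  770.15445874,  921.77465853]), 'orientation': array([-2.2040839 ,  0.00417505,  2.37536346])}
side {'fovy': 52.75146956772493, 'cx': 317.3866946365428, 'cy': 238.4912888320293, 'k1': -0.07936556975766734, 'eye': array([-160.09134168, -670.28539628, 1162.44697562]), 'orientation': array([-2.40045621,  0.01450049, -0.82758775])}
wrist {'fovy': 68.18663027267935, 'cx': 320.07051762185506, 'cy': 235.42249176833656, 'k1': -0.022259239512247644, 'eye': array([550.41501351,  69.94460124, 384.20155951]), 'orientation': array([2.88564187e+00, 2.31094826e-03, 1.34155234e-03])}
0.15
```

View pics/scene0.png

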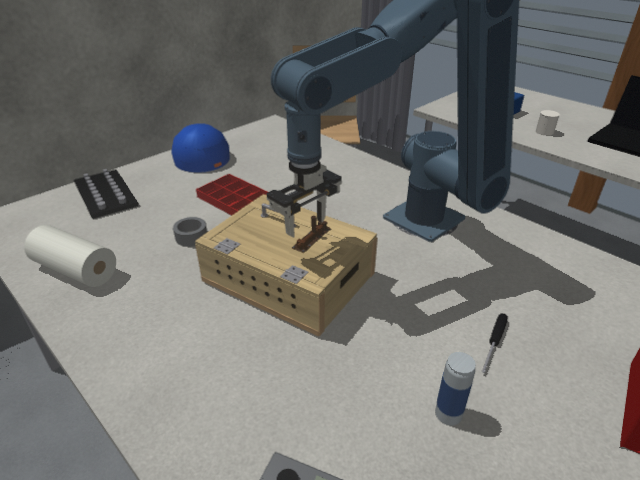

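View pics/side0.png

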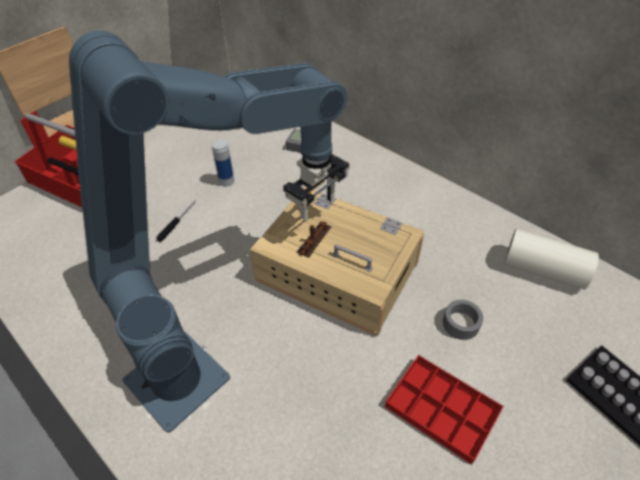

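The scene view shows the box below the gripper, with its hinges on the far side. In the side view, the handle is at about (352,258) and the bolt at about (315,238). Next I'll take closer crops.

```bash
python3 - <<'E'
import cv2
a=cv2.imread("pics/side0.png")[180:350,235:440]
cv2.imwrite("pics/sidec.png",cv2.resize(a,None,fx=3.5,fy=3.5,interpolation=cv2.INTER_CUBIC)[:600,:800])
E
```

```text
(no output)
```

View pics/wrist0.png

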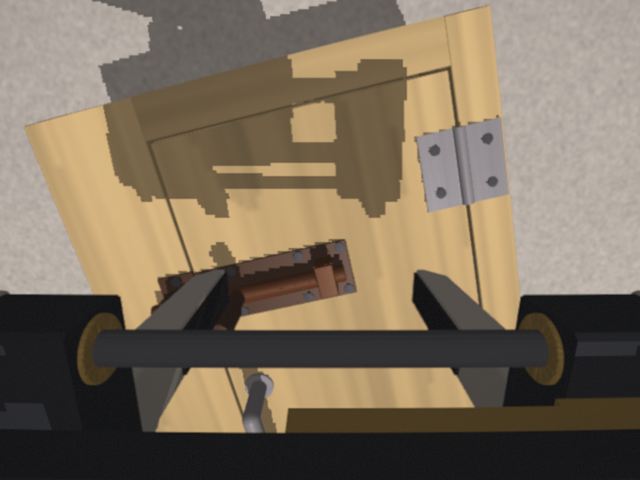

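View pics/sidec.png

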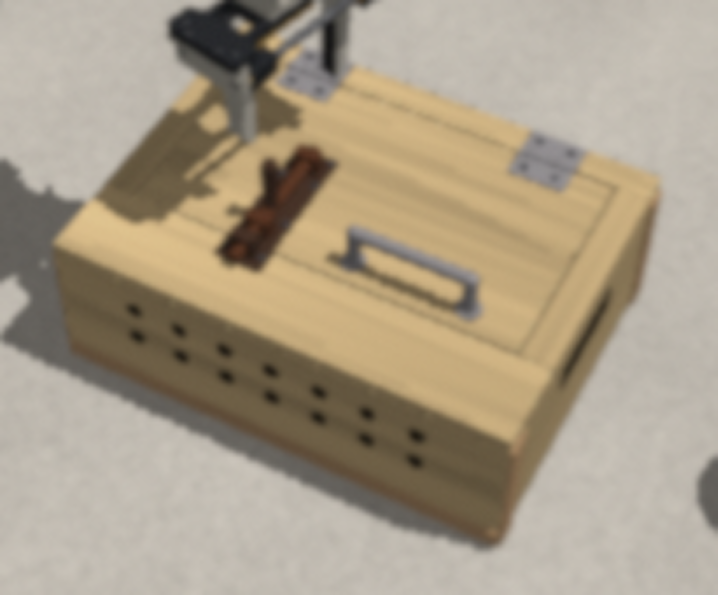

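```bash
cat > h.py <<'E'
import numpy as np, cv2, math
from scipy.spatial.transform import Rotation as R
from scipy.optimize import least_squares
def proj(P,c):
    M=R.from_euler('xyz',c["orientation"]).as_matrix().T
    f=240/math.tan(math.radians(c["fovy"])/2)
    K=np.array([[f,0,c["cx"]],[0,f,c["cy"]],[0,0,1.]])
    return cv2.projectPoints(np.asarray(P,float).reshape(-1,1,3),cv2.Rodrigues(M)[0],-M@c["eye"],K,np.array([c["k1"],0,0,0]))[0][:,0]
SIDE=dict(fovy=52.75146956772493,cx=317.3866946365428,cy=238.4912888320293,k1=-0.07936556975766734,eye=np.array([-160.09134168,-670.28539628,1162.44697562]),orientation=[-2.40045621,0.01450049,-0.82758775])
WR=dict(fovy=68.18663027267935,cx=320.07051762185506,cy=235.42249176833656,k1=-0.022259239512247644,eye=np.array([550.41501351,69.94460124,384.20155951]),orientation=[2.88564187e+00,2.31094826e-03,1.34155234e-03])
def b2w(p,box):
    return R.from_euler('z',box[2]).apply(np.atleast_2d(p))+[box[0],box[1],0]
E
python3 - <<'E'
from h import *
s=[((-150,200,150),52,243),((-150,-200,150),513,440),((150,-200,150),658,182),((-73,-170,150),520,352),((121,-170,150),617,186),((-150,-200,0),494,540)]
w=[((150,200,150),490,6),((-150,200,150),25,127),((-73,170,150),150,142),((121,170,150),450,68)]
sp=[p[0] for p in s]; su=np.array([(p[1]/3.5+235,p[2]/3.5+180) for p in s])
wp=[p[0] for p in w]; wu=np.array([p[1:] for p in w],float)
res=lambda b:np.r_[(proj(b2w(sp,b),SIDE)-su).ravel()*1.5,(proj(b2w(wp,b),WR)-wu).ravel()]
for sel in (lambda r:r,lambda r:r[:12],lambda r:r[12:]):
    o=least_squares(lambda b:sel(res(b)),[550,0,.2],x_scale=[10,10,.05]); print(o.x.round(3),sel(o.fun).round(1))
b=least_squares(res,[550,0,.2],x_scale=[10,10,.05],loss='soft_l1').x
print(b)
for n,p in dict(hinge=(121,0,150),keeper=(-86,60,150),grip=(-53,-70,185)).items(): print(n,b2w(p,b).round(1),(proj(b2w(p,b),SIDE)-[235,180])*3.5)
# knob: candidates along the bolt line
for x in range(-80,30,10): print(x,((proj(b2w((x,60,214),b),SIDE)-[235,180])*3.5).round(), proj(b2w((x,60,214),b),WR).round())
E
```

```text
[ 5.50482e+02 -7.91990e+01  2.31000e-01] [ 0.6 -1.1 -0.2  0.4  2.  -3.1 -0.7 -0.7 -0.7 -0.6  0.9  4.2  1.1 -1.6
 -1.8 -1.1  0.3  1.6  0.   1.2]
[ 5.49973e+02 -7.87590e+01  2.32000e-01] [ 0.2 -0.9 -0.4  0.4  1.6 -3.2 -1.  -0.8 -1.  -0.6  0.7  4.1]
[ 5.50615e+02 -7.92550e+01  2.31000e-01] []
[ 5.50356125e+02 -7.93350094e+01  2.31099601e-01]
hinge [[668.1 -51.6 150. ]] [[428.90296767 115.08235586]]
keeper [[452.9 -40.6 150. ]] [[245.17834444 251.0846599 ]]
grip [[ 514.8 -159.6  185. ]] [[412.91510181 254.04572918]]
-80 [[246. 191.]] [[153. 349.]]
-70 [[253. 183.]] [[170. 346.]]
-60 [[259. 174.]] [[187. 342.]]
-50 [[266. 166.]] [[205. 339.]]
-40 [[272. 158.]] [[223. 335.]]
-30 [[279. 150.]] [[240. 331.]]
-20 [[285. 142.]] [[258. 328.]]
-10 [[291. 134.]] [[276. 324.]]
0 [[297. 126.]] [[295. 320.]]
10 [[303. 118.]] [[313. 316.]]
20 [[309. 111.]] [[331. 312.]]
```

The box fit agrees in both views to about 1 mm: (550.4, -79.3), yaw 0.231. The knob top at crop (270,162) puts the knob at box x of about -45. I'll descend over the knob and find it by touch.

```bash
cat >> h.py <<'E'
BOX=np.array([550.4,-79.3,.2311]); U=np.array([math.cos(BOX[2]),math.sin(BOX[2]),0])
E
python3 - <<'E'
from h import *
from bench import robot
print(robot.current_eef_rot(), robot.current_contact_force())
yaw=robot.current_eef_rot()[2]+BOX[2]
ori=[math.pi,0,yaw]
k=b2w((-45,60,0),BOX)[0]; print(k)
robot.move_linear([*k[:2],262],ori)
robot.move_gripper(.45); print(robot.current_gripper_width())
print("down",robot.move_linear([*k[:2],182],speed=50,f_stop=8))
p0=np.array(robot.current_tcp_pos()); print(p0, robot.current_contact_force())
print("fwd",robot.move_linear(p0+U*20,speed=12,f_stop=4)); p1=np.array(robot.current_tcp_pos()); print((p1-p0)@U,robot.current_contact_force(),robot.current_t())
d=robot.get_image("wrist"); cv2.imwrite("pics/w1.png",d["img"])
E
```

```text
[-3.14027097e+00 -2.63818805e-04  1.57082733e+00] [-0.35480389  0.51414806  0.69081344]
[492.85341851 -31.20227699   0.        ]
0.44782392115125697
down False
[493.04786008 -31.23718775 182.30006744] [ 0.26220881  0.21812553 -1.31822798]
fwd True
14.440080968982855 [ 0.32088474  1.30423875 -0.50806111] 4.725
```

View pics/w1.png

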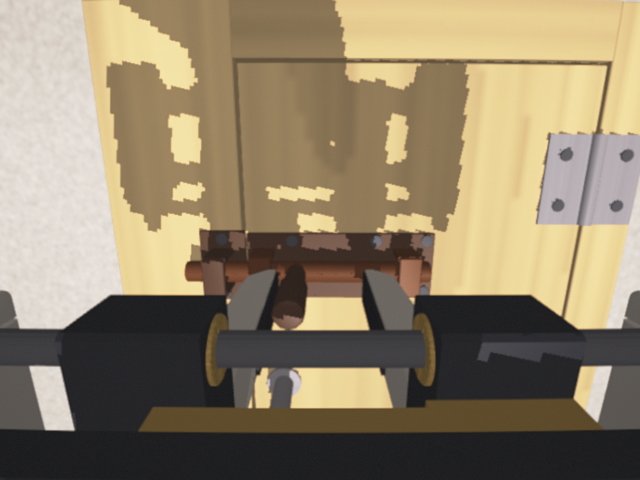

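The knob is between the fingers at about (288,300) and touches the left pad where expected. Next I'll centre, grip and work the bolt.

```bash
python3 - <<'E'
from h import *
from bench import robot
p=np.array(robot.current_tcp_pos())-U*13.8
robot.move_linear(p,speed=40); robot.move_gripper(0.0)
print("w",robot.current_gripper_width()*93,robot.current_finger_force(),robot.current_contact_force())
s=lambda:float((np.array(robot.current_tcp_pos())-p)@U)
def go(d,f=16,v=20):
    q=np.array(robot.current_tcp_pos()); t=p+U*d; t[2]=p[2]
    h=robot.move_linear(t,speed=v,f_stop=f); print(f"to {d:.1f} hit {h} at {s():.1f} F {np.array(robot.current_contact_force()).round(1)} t {robot.current_t():.1f}"); return h
for i in range(6):
    if not go(45.5): break
    go(s()-9,f=22)
E
```

```text
w 13.662807372408446 29.999793469905853 [ 1.53608441  0.28653833 -1.14890683]
to 45.5 hit True at 0.8 F [-1.1 -0.6  4.9] t 6.5
to -8.2 hit True at -0.5 F [ 0.7 -0.   1.6] t 6.8
to 45.5 hit True at -0.1 F [-1.  -0.4  4.4] t 7.4
to -9.1 hit True at -0.6 F [2.  1.3 0.9] t 7.8
to 45.5 hit True at -0.2 F [-1.5 -0.2  5.4] t 8.4
to -9.2 hit True at -0.5 F [2.1 0.8 0.8] t 8.7
to 45.5 hit True at -0.2 F [-0.7  0.   3.6] t 9.3
to -9.2 hit True at -0.5 F [2.2 1.2 1. ] t 9.6
to 45.5 hit True at -0.3 F [0.1 0.6 4.6] t 10.2
to -9.3 hit True at -0.5 F [2.  0.2 1.3] t 10.6
to 45.5 hit True at -0.3 F [-0.1 -0.8  3.9] t 11.2
to -9.3 hit True at -0.5 F [ 2.8 -0.1  0.8] t 11.5
```

```bash
python3 - <<'E'
from h import *
from bench import robot
p=np.array(robot.current_tcp_pos())
s=lambda:float((np.array(robot.current_tcp_pos())-p)@U)
for f in (20,25):
    q=p+U*6; q[2]=182.3
    h=robot.move_linear(q,speed=12,f_stop=f)
    print(f,h,s(),(np.array(robot.current_tcp_pos())-p).round(2),np.array(robot.current_contact_force()).round(1),np.array(robot.current_ft_torque()).round(2),robot.current_gripper_width()*93,robot.current_t())
    if s()>3: break
d=robot.get_image("wrist"); cv2.imwrite("pics/w2.png",d["img"])
E
```

```text
20 False 1.9038793293389065 [ 1.84  0.49 -0.08] [-11.   -4.3   5.6] [-0.84  1.86  0.04] 14.144260038440159 12.175
25 False 1.9463034617195418 [ 1.88  0.52 -0.05] [-10.8  -4.    4.6] [-0.86  1.86 -0.01] 14.180686356613604 12.425
```

View pics/w2.png

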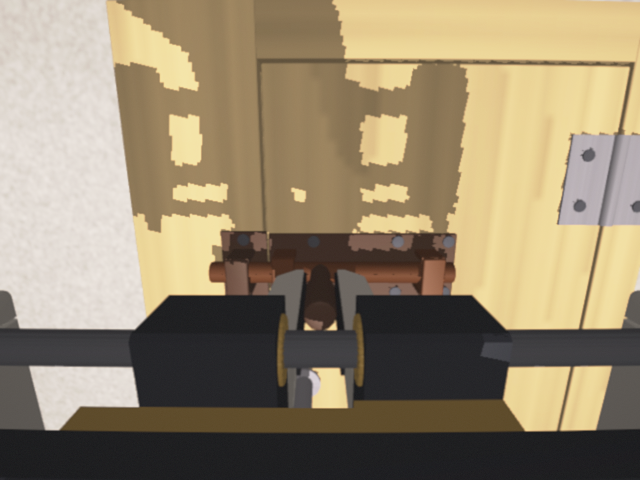

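The knob is firmly gripped at (320,300), and the arm is compliant: it lags about 4 mm at 12 N. I'll pull a bit harder, staying below the 30 N at which the box starts to slide.

```bash
python3 - <<'E'
from h import *
from bench import robot
p=np.array(robot.current_tcp_pos()); f0=np.array(robot.current_contact_force())
for d in (6,8,10,12,14,16):
    q=p+U*d; q[2]=182.3
    h=robot.move_linear(q,speed=20,f_stop=15)
    F=np.array(robot.current_contact_force())
    print(d,h,(np.array(robot.current_tcp_pos())-p).round(2),F.round(1),round(F@U,1),robot.current_gripper_width()*93,round(robot.current_t(),2))
    if h or abs(F@U)>24: break
E
```

```text
6 False [2.12 0.5  0.  ] [-9.1 -4.7  4.4] -9.9 14.089551312753313 12.72
8 False [4.15 0.93 0.01] [-10.   -3.8   4.6] -10.6 13.648631123989105 12.97
10 False [7.48 1.71 0.06] [-4.9 -2.6  1.7] -5.4 13.76522512431322 13.22
12 False [8.47 1.96 0.04] [-9.  -3.5  3.2] -9.5 13.792949704008437 13.47
14 False [1.014e+01 2.370e+00 1.000e-02] [-8.3 -5.   3.8] -9.3 13.931479779584024 13.72
16 False [1.074e+01 2.520e+00 1.000e-02] [-13.7  -6.5   7.4] -14.9 13.938378813016135 13.97
```

The bolt moves and reached its first dead stop, about 12 mm drawn. I'll continue with short force-watched steps.

```bash
python3 - <<'E'
from h import *
from bench import robot
p=np.array(robot.current_tcp_pos()); z=182.3
P=lambda:float((np.array(robot.current_tcp_pos())-p)@U)+12
F=lambda:float(np.array(robot.current_contact_force())@U)
def run(goal,dirn,fmax=19):
    c=P()
    while (P()-goal)*dirn<0 and (c-P())*dirn<11:
        c+=2*dirn
        q=p+U*(c-12); q[2]=z
        robot.move_linear(q,speed=25)
        if -F()*dirn>fmax: break
    print(f"dir {dirn}: at {P():.1f} F {F():.1f} w {robot.current_gripper_width()*93:.1f} t {robot.current_t():.1f}",flush=True)
for i in range(5):
    run(P()-8,-1)
    run(44,1)
    if P()>43: break
E
```

```text
dir -1: at 3.6 F 8.4 w 13.9 t 15.4
dir 1: at 20.6 F -22.7 w 13.9 t 18.4
dir -1: at 12.4 F 9.0 w 14.1 t 19.9
dir 1: at 28.7 F -24.9 w 13.7 t 23.0
dir -1: at 18.4 F 2.4 w 13.7 t 24.5
dir 1: at 44.3 F -5.4 w 13.7 t 28.0
```

The bolt is drawn to about 44 mm. Next I'll release it, move above the handle and check the box pose.

```bash
python3 - <<'E'
from h import *
from bench import robot
robot.move_gripper(.4); p=np.array(robot.current_tcp_pos()); robot.move_linear([*p[:2],245],speed=150)
g=b2w((-53,-70,185),BOX)[0]
robot.move_linear([*g[:2],245],speed=200)
c=robot.get_image("wrist"); im=c["img"].copy()
s=robot.get_image("side")["img"]
pts=b2w([(-53,-70,191),(-53,-30,191),(-53,-110,191),(-73,170,150),(121,170,150),(121,60,150),(-150,200,150),(-1,60,214)],BOX)
for u in proj(pts,c): 
    if abs(u).max()<2000: cv2.drawMarker(im,tuple(int(v) for v in u.round()),(0,255,0),0,14,1)
s2=s.copy()
for u in proj(np.vstack([pts,b2w([(-150,-200,150),(150,-200,150),(-150,200,150)],BOX)]),SIDE): cv2.drawMarker(s2,tuple(int(v) for v in u.round()),(0,255,0),0,5,1)
s2=cv2.resize(s2[170:350,230:430],(533,480),interpolation=cv2.INTER_CUBIC)
out=np.hstack([cv2.resize(im,(800-267,400)),cv2.resize(s2,(444,400))])
cv2.imwrite("pics/h1.png",cv2.resize(out,(800,328)))
print(robot.current_t())
E
```

```text
30.175
```

View pics/h1.png

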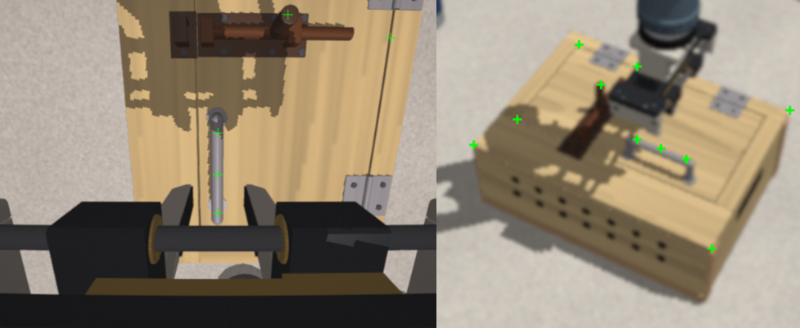

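The markers fall on the handle bar, the hinge line and the drawn knob, so the box hasn't moved. Next I'll check the opening arc's kinematics, then grip and lift.

```bash
cat > lift.py <<'E'
from h import *
from bench import robot
R0=R.from_euler('xyz',[math.pi,0,math.pi/2+BOX[2]]); V=np.array([-U[1],U[0],0])
H=b2w((121,-70,150),BOX)[0]
def pose(th,k=.3,up=0):
    bar=H+U*(-174*math.cos(th)+35*math.sin(th))+np.array([0,0,174*math.sin(th)+35*math.cos(th)])
    r=R.from_rotvec(V*k*th)*R0; z=r.as_matrix()[:,2]
    return bar+z*(19-up), r.as_euler('xyz')
E
python3 - <<'E'
from lift import *
for k in (.3,.15,0):
    print(k,[robot.inverse_kinematics(*pose(t,k)) is not None for t in np.arange(0,1.5,.15)],robot.inverse_kinematics(*pose(1.45,k,80)) is not None)
p,o=pose(0); print("down",robot.move_linear(p,o,speed=80,f_stop=10)); 
robot.move_gripper(0); print(robot.current_gripper_width()*93,robot.current_finger_force(),robot.current_tcp_pos()-p,robot.current_contact_force(),robot.current_t())
E
```

```text
0.3 [True, True, True, True, True, True, True, True, True, True] False
0.15 [True, True, True, True, True, True, True, True, True, True] True
0 [True, True, True, True, True, True, True, True, True, True] True
down False
10.795079131934111 30.000244975090027 [-0.84220662 -0.25774806  0.17050586] [-4.72166888 -1.54417469  3.82455093] 31.8583
```

```bash
python3 - <<'E'
from lift import *
for t in np.linspace(.12,1.44,12):
    p,o=pose(t,.15)
    robot.move_linear(p,o,speed=60)
    F=np.array(robot.current_contact_force()); e=np.array(robot.current_tcp_pos())-p
    print(f"{t:.2f}",F.round(1),e.round(1),f"w {robot.current_gripper_width()*93:.1f} t {robot.current_t():.1f}",flush=True)
    if np.linalg.norm(F)>35: print("stop"); break
d=robot.get_image("side"); cv2.imwrite("pics/s3.png",cv2.resize(d["img"][120:360,220:460],None,fx=2.4,fy=2.4,interpolation=cv2.INTER_CUBIC))
E
```

```text
0.12 [-5.7 -2.2 -1.3] [-1.3 -0.3 -0.7] w 11.0 t 32.4
0.24 [-6.4 -3.  -0.3] [-1.7 -0.4 -0.8] w 10.9 t 32.9
0.36 [-8.2 -4.   0.2] [-2.3 -0.6 -0.7] w 11.2 t 33.4
0.48 [-9.4 -4.2  2. ] [-2.8 -0.7 -0.5] w 11.0 t 33.9
0.60 [-12.1  -3.4   5. ] [-3.2 -0.8  0.1] w 10.9 t 34.4
0.72 [-14.1  -3.8   8.4] [-3.3 -0.9  1. ] w 11.3 t 34.9
0.84 [-15.   -2.6  12.5] [-3.1 -0.9  2.1] w 11.3 t 35.4
0.96 [-13.3  -2.4  15.4] [-2.6 -0.8  3.3] w 10.9 t 35.9
1.08 [-10.7  -1.6  17. ] [-1.7 -0.8  4.2] w 11.1 t 36.4
1.20 [-7.9 -2.1 16.4] [-0.7 -0.7  4.3] w 11.2 t 36.9
1.32 [-4.7 -2.2 14.1] [ 0.  -0.5  3.8] w 11.1 t 37.4
1.44 [-1.5 -1.7 12.3] [ 0.5 -0.4  3.3] w 11.1 t 37.9
```

View pics/s3.png

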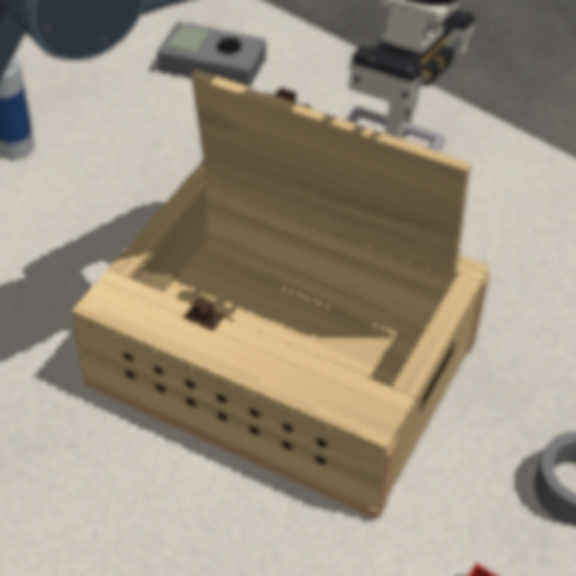

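The hatch stands nearly upright, its top edge running from (200,75) to (465,165), and the fingers still hold the handle. I'll open a little, withdraw along the tool axis and check.

```bash
python3 - <<'E'
from lift import *
robot.move_gripper(.27); robot.sleep(.2)
print(robot.current_gripper_width()*93,robot.current_contact_force())
q=np.array(robot.current_tcp_pos()); r=robot.current_eef_rot(); z=R.from_euler('xyz',r).as_matrix()[:,2]
for d in (80,65,50):
    try: print(d,robot.move_linear(q-z*d,speed=60,f_stop=12)); break
    except robot.MotionError as e: print(e)
robot.sleep(.5)
print(robot.current_contact_force(),robot.current_tcp_pos(),robot.current_t())
s=robot.get_image("side")["img"]; a=cv2.resize(s[120:360,220:460],(400,400),interpolation=cv2.INTER_CUBIC)
s=robot.get_image("scene")["img"]; b=cv2.resize(s[120:360,160:400],(400,400),interpolation=cv2.INTER_CUBIC)
cv2.imwrite("pics/f.png",np.hstack([a,b]))
E
```

```text
25.31945794056182 [-0.22592423 -0.2999526   0.40262019]
80 False
[-0.10073546 -0.02908003 -0.27009237] [ 708.66015055 -113.9397592   386.4981194 ] 40.5833
```

View pics/f.png

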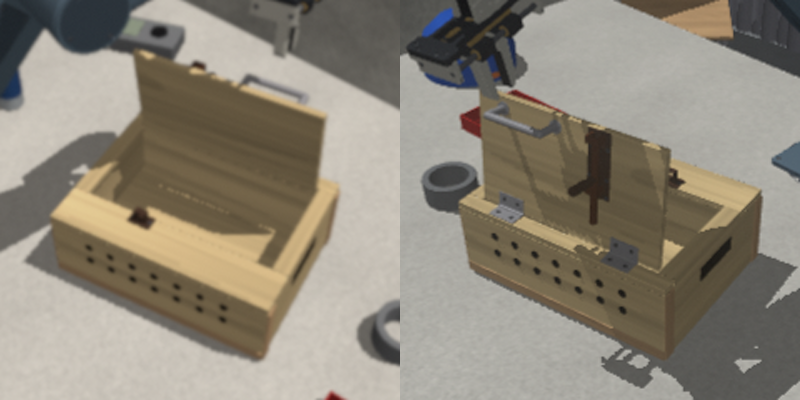

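The hatch stands upright at about (580,170) in the right panel, with the bolt drawn and the gripper clear above it.

```bash
python3 -c "
from bench import robot
print(robot.hand_in())"
```

```text
the job is handed in; nothing more can be done
None
```

I worked the rusted bolt loose, drew it back about 44 mm and left the hatch standing nearly upright at about 1.4 rad. The box showed no visible shift, I never touched the other items, and I handed the job in at about 41 s (no verdict was returned).

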